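# Find where the returned hand-wheel rubs and lock it there

## Task

This hand-wheel unit came back with a bent rim that rubs somewhere on its drag shoe. Turn the wheel slowly round by its handle, feel for the place where it drags hardest, let it come to rest there, then press the lock lever down, gently, until it grips the wheel, so that the repair bench finds it standing at the rub. Leave the other things on the counter alone.

Things in the scene. Friction and masses are not known exactly. Their poses are not given: they have to be found in the camera images.
- unit: Hand-wheel unit for a remote camera head, fixed to the counter, wheel upwards: grey box 148 x 124 mm, top 38 mm above the counter. Origin on the counter under the wheel's axis, z up along that axis; the drag shoe is on its +x side, the lock lever on its -y side, three plugs on its -x side.
- wheel: Flat metal hand wheel, 130 mm across, turns without end either way about the unit's upright axis and stays where it is left. Origin on the axis at the disc's underside, 62 mm above the counter; the rim's top is 12 mm higher. Its x axis points to the handle. Bearing drag about 0.7 N at the handle.
- handle (a point): Centre of the wheel's handle: upright round black grip, 22 mm in diameter, 38 mm tall, spinning freely on its own pin on the rim, 54 mm from the wheel's axis (so it can be held without twisting as it goes round). The point is half-way up, 93 mm above the counter; the top is 19 mm higher, the rim 19 mm lower.
- bracket: Aluminium bracket fixed on the unit's +x side, 34 mm wide, up to 76 mm above the counter, carrying the sprung felt-faced drag shoe (30 mm wide), which stands 0.3 mm clear of a true rim. Origin and axes are those of the unit; the shoe's face is 65 mm along x, 67 mm up.
- shoe_face (a point): Fixed point where the rim passes the middle of the shoe. One arc of the rim, about 40 degrees long, anywhere on it and not to be seen, is bent outwards by up to 2 mm. With the arc's middle here the drag felt at the handle as it turns is about 9 N, either way round; it falls off to both sides and is back to bearing drag about 20 degrees away.
- lock: Lock lever, a see-saw on a level pin along the unit's x axis. Origin on the pin, 88 mm from the wheel's axis, 46 mm above the counter. Open, its outer arm slopes up and outwards (-y) at 0.4 rad; pressed down to about level it lifts a springy rubber pad against the wheel's underside, and grips firmly 0.1 rad later.
- lock_plate (a point): Middle of the top of the lever's black thumb plate, 24 x 26 mm, 45 mm out from the pin: about 66 mm above the counter open, 50 mm when the pad touches, 46 mm when it grips firmly. It takes about 4 N here to move it, and about 1.2 N more per mm once the pad touches; a stiff pin holds it where it is left.
- meter: Silver light meter lying on the counter, 128 x 62 x 22 mm with a low white dome; origin under its centre. Leave alone.
- hood_short: Black flared lens hood, 64 mm wide and 26 mm tall; origin under its centre. Leave alone.
- hood_long: Black flared lens hood, 58 mm wide and 48 mm tall; origin under its centre. Leave alone.
- loupe: Loupe, 50 mm wide and 52 mm tall; origin under its centre. Leave alone.

How it is judged:
By the outcome, as a careful person would: the job done as asked, in the order asked, and still so for the second after the job is handed in, with the robot touching nothing.
It also fails if it takes over 72 s, if anything falls off the work surface, if the arm or the gripper's body presses on something with over 40 N, if the wrist force passes 120 N, or if a joint passes its speed limit or range.

## Robot

A 6-joint arm with a two-finger parallel gripper is mounted at the origin on the work surface. World frame = base frame: x ahead of the robot, y to its left, z up, the work surface at z = 0. Lengths are in m, angles in rad, forces in N, time in s.
With the tool pointing down it reaches from about 0.325 to 1 m from the base axis. Payload 5.1 kg.
Tool frame: the origin (TCP) lies between the finger pads; the fingertips stand 19 mm ahead of it and the grasp point (between the pads) is the TCP (arm.tip_reach is the distance from the TCP to the fingertips, in m); z points along the fingers, y is the line along which they close (so a half turn about z gives the same grasp; the last joint's range is limited). The gripper opens to 85 mm and grips with 20 to 120 N. Pads are 22 mm wide; open, the fingers measure 114 mm over their backs; the gripper's body (76 mm by 85 mm) begins 54 mm behind the grasp point. The pads swing forward as they close: fully open they stand 13 mm farther back than shut.
Start: joints at [-1.31, 0.124, 1.65, -0, 1.367, -0.083], TCP at [0.219, -0.612, 0.25] pointing down, gripper open.
Joint ranges: [-2.61, 2.61], [-1.02, 2.33], [0.03, 2.71], [-1.35, 4.49], [0.32, 2.68], [-2.91, 2.91]. Speed limits (rad/s): [2.57, 2.57, 3.14, 3.14, 3.14, 3.14].

## Interface

Orientations are given as a unit quaternion [x, y, z, w].
In Python, from workcell import sensors, snapshot, arm gives the robot as it stands.
- The arm moves only by the tool servo_tool, never from a script. Its argument "motion" is a list that holds one entry, the list of rows, each a list of 5 numbers: the shift along the tool's x, y, z in mm, then the turn about the tool's z in rad, then the opening, from 0 (shut) to 1 (fully open). A call has 1 to 20 rows; each row shifts and turns the commanded pose from where the row before left it, along the tool's axes as they then stand; what a row does not reach is not made up. A row lasts 1/10 s, in which the tool goes at most 50 mm and 8.59 degrees, less where a joint would pass 70% of its speed; a pose out of reach is approached as far as the arm can. A call is refused whole if a number of a shift passes 50 or a number of a turn 0.15, either way. A call with a gripper value outside its range is refused whole. The fingers move at their own pace and stop on an object; the grip force is fixed at half the most. Time passes only in rows, so rows that do not move let the fingers close. It gives the time, the measured TCP pose, the force, the opening and the grip force at its end, in the units of the state.
- sensors.read_state(): the state, without advancing time (a new reading comes with each control period).
- snapshot(name): name is "scene" or "side" or "wrist"; returns a dict with "pixels" (420x560x3 uint8, blue, green, red), "camera_matrix" (3x3 intrinsics, pixels), "R" (3x3) and "t" (3): a world point X has camera coordinates R X + t; the wrist camera has in their place "mount" (4x4, takes a point from camera to tool coordinates, whose origin is the TCP and whose axes are the flange's). Camera axes: x right, y down, z forward; pixel columns grow to the right and rows downward; lengths in m; the calibration is good to about 2 mm. A picture is of the moment at which its call begins: read the wrist's pose just before it. There is no depth.
- arm.job_done(): hands the job in; it is judged then, once.
The state is a dict: "t": time; "joint_pos": joint angles; "joint_velocities": joint speeds; "joint_torque": joint torques, N m; "tcp_pos": TCP position; "tool_rot": TCP orientation; "wrist_force": force on the tool from outside, world axes, zero at the start; "moment": the same for the moment, N m; "width": finger opening in m; "grasp_force": force on a finger pad.
Only numpy, scipy, OpenCV 4.12 (cv2) and the standard library are available. Lean on these libraries where they do the work, as an engineer would, in place of code of your own. Each camera call takes 0.05 s, during which the arm holds its last target. There are 200 camera calls.

## Working session

There is one attempt and no reset: what is moved stays moved. The work goes in short steps, Python scripts to look and compute and a tool call to move; the robot and the scene stay as the last step left them, time stands still between calls to the robot, and variables do not carry over. Pictures are saved under pics/ and viewed, at most 10 in all, crops included, and the job is handed in when it is done.

Besides the shell and the picture viewer there is one more tool, called after "Emit:" by a JSON object that holds its "name" and its "arguments". servo_tool: Moves the arm, as the interface text tells. Its arguments: {"type":"object","properties":{"motion":{"type":"array"}},"required":["motion"]}

```bash
mkdir -p pics
cat > h.py <<'E'
import numpy as np, cv2
from workcell import sensors, snapshot, arm
def ray(s,u,v):
    K=np.array(s["camera_matrix"]);R=np.array(s["R"]);t=np.array(s["t"])
    return -R.T@t, R.T@np.linalg.inv(K)@np.array([u,v,1.])
def plane(s,u,v,z):
    c,d=ray(s,u,v); return c+d*(z-c[2])/d[2]
def proj(s,X):
    p=np.array(s["camera_matrix"])@(np.array(s["R"])@np.array(X)+np.array(s["t"]));return p[:2]/p[2]
E
python3 - <<'E'
from h import *
for n in("scene","side"):
    s=snapshot(n);cv2.imwrite(f"pics/{n}0.png",np.array(s["pixels"]));print(n,-np.array(s["R"]).T@s["t"])
st=sensors.read_state();print(st["t"],st["tool_rot"],st["tcp_pos"],st["width"])
E
```

```text
scene [ 1.03679259 -0.26095455  0.51991248]
side [0.46490686 0.64076161 0.58475242]
0.1 [ 9.85266237e-01  1.71024890e-01 -8.81740696e-05 -9.59684253e-04] [ 0.21892526 -0.61147498  0.2491599 ] 0.08565564731108907
```

View pics/scene0.png

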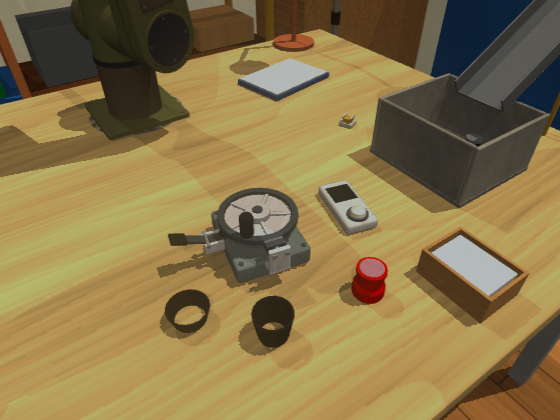

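View pics/side0.png

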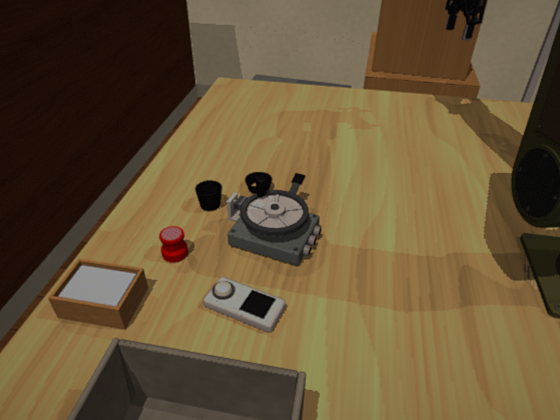

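The scene view shows the wheel hub near (258,210), the handle at (246,222), the bracket at (280,258) and the lever plate at (178,239). In the side view the hub is at (275,209), the plate at (298,179) and the bracket at (233,206).

Run:
```python
from h import *
a=snapshot("scene");b=snapshot("side")
for n,s,pts in (("scene",a,dict(hub=(258,209,.074),plate=(178,239,.066),htop=(246,215,.112),brk=(280,250,.076))),("side",b,dict(hub=(275,209,.074),plate=(298,179,.066),brk=(233,197,.076)))):
    for k,(u,v,z) in pts.items(): print(n,k,plane(s,u,v,z).round(4))
A=cv2.resize(np.array(a["pixels"])[170:290,150:330],None,fx=4,fy=4,interpolation=2)
B=cv2.resize(np.array(b["pixels"])[165:270,215:335],None,fx=4.5,fy=4.57,interpolation=2)
cv2.imwrite("pics/a1.png",A)
cv2.imwrite("pics/b1.png",B)
```

```text
scene hub [0.5817 0.0073 0.074 ]
scene plate [ 0.5641 -0.1252  0.066 ]
scene htop [ 0.622 -0.037  0.112]
scene brk [ 0.6793 -0.0166  0.076 ]
side hub [0.5865 0.0013 0.074 ]
side plate [ 0.5603 -0.1197  0.066 ]
side brk [ 0.6742 -0.0172  0.076 ]
```

View pics/a1.png

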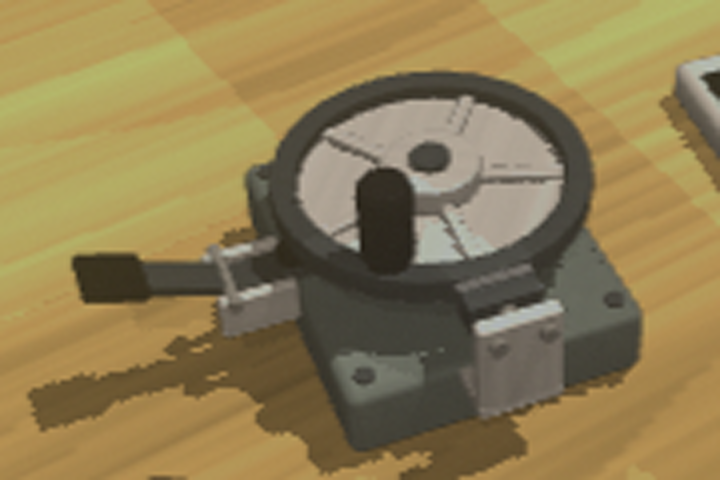

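View pics/b1.png

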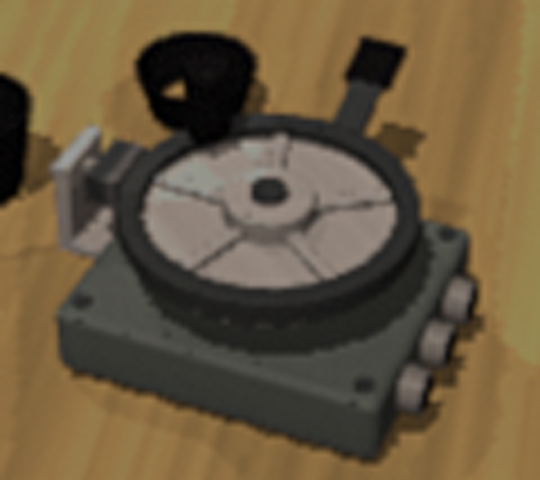

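The crops give the rim outline, the plate centre and the handle top (scene pixel ~(246,214)). The handle stands on the near side, roughly 20 to 60° from the bracket.

```bash
cat >> h.py <<'E'
def tri(s1,p1,s2,p2):
    c1,d1=ray(s1,*p1);c2,d2=ray(s2,*p2)
    k=np.linalg.lstsq(np.array([d1,-d2]).T,c2-c1,rcond=None)[0]
    a,b=c1+k[0]*d1,c2+k[1]*d2
    return (a+b)/2,np.linalg.norm(a-b)
E
python3 - <<'E'
from h import *
from scipy.optimize import least_squares
a=snapshot("scene");b=snapshot("side")
fa=lambda x,y:(x/4+150-.375,y/4+170-.375)
fb=lambda x,y:(x/4.5+215-.4,y/4.57+165-.4)
for s,f,P in((a,fa,[(272,190),(594,185),(440,71),(330,100),(550,105)]),(b,fb,[(115,205),(420,205),(265,115),(160,142),(380,142)])):
    Q=np.array([plane(s,*f(*p),.074)[:2] for p in P])
    r=least_squares(lambda c:np.hypot(*(Q-c).T)-.065,[.585,.0]);print("rim",r.x.round(4),(r.fun*1e3).round(1))
print("hub",tri(a,fa(429,156),b,fb(268,190)))
print("plate",tri(a,fa(108,279),b,fb(376,63)))
print("htop",plane(a,*fa(386,180),.112))
print("hbot",plane(a,*fa(388,262),.074))
print("brk",tri(a,fa(516,312),b,fb(76,150)))
E
```

```text
rim [0.5889 0.0025] [-1.  -0.4  1.1 -0.5 -1.4]
rim [0.5875 0.0029] [-0.  -1.  -0.7 -0.1  1.2]
hub (array([0.58778151, 0.00201719, 0.08134454]), np.float64(0.0005743142051677075))
plate (array([ 0.56079544, -0.12640674,  0.06312881]), np.float64(0.00016180145463863413))
htop [ 0.62140342 -0.03646047  0.112     ]
hbot [ 0.62348015 -0.03920266  0.074     ]
brk (array([ 0.67583412, -0.01554735,  0.076616  ]), np.float64(0.002158461774348982))
```

Emit:
{"name": "servo_tool", "arguments": {"motion": [[[0, 0, 0, 0.115, 1], [0, 0, 0, 0.115, 1], [0, 0, 0, 0.114, 1], [23.8, -33.7, 2.5, 0, 1], [23.8, -33.7, 2.5, 0, 1], [23.8, -33.7, 2.5, 0, 1], [23.8, -33.7, 2.5, 0, 1], [23.8, -33.7, 2.5, 0, 1], [23.8, -33.7, 2.5, 0, 1], [23.8, -33.7, 2.5, 0, 1], [23.8, -33.7, 2.5, 0, 1], [23.8, -33.7, 2.5, 0, 1], [23.8, -33.7, 2.5, 0, 1], [23.8, -33.7, 2.5, 0, 1], [23.8, -33.7, 2.5, 0, 1], [23.8, -33.7, 2.5, 0, 1], [23.8, -33.7, 2.5, 0, 1], [23.8, -33.7, 2.5, 0, 1], [23.8, -33.7, 2.5, 0, 1], [23.8, -33.7, 2.5, 0, 1]]]}}

```text
t: 2.3
tcp_pos: [0.6246, -0.0375, 0.2078]
tool_rot: [1.0, 0.0, 0.0, 0.0]
wrist_force: [-0.0, -0.7, -0.0]
width: 0.0856
grasp_force: 0.0
```

Run:
```python
from h import *
st=sensors.read_state();s=snapshot("wrist");cv2.imwrite("pics/w1.png",np.array(s["pixels"]))
print(st["t"],st["tcp_pos"],st["tool_rot"],st["wrist_force"]);print(s["mount"],s["camera_matrix"])
```

```text
2.3 [ 0.62456041 -0.03754927  0.20776509] [9.99999993e-01 1.18014596e-05 9.45934048e-05 7.27558177e-05] [-0.01557862 -0.71557657 -0.02980996]
[[ 1.16629827e-03 -9.61658470e-01 -2.74247381e-01  6.94106418e-02]
 [ 9.99998885e-01  1.37735742e-03 -5.77035458e-04  8.52456788e-04]
 [ 9.32647701e-04 -2.74246402e-01  9.61659005e-01 -1.22910908e-01]
 [ 0.00000000e+00  0.00000000e+00  0.00000000e+00  1.00000000e+00]] [[290.48263113   0.         278.87670422]
 [  0.         290.48263113 208.8655987 ]
 [  0.           0.           1.        ]]
```

View pics/w1.png

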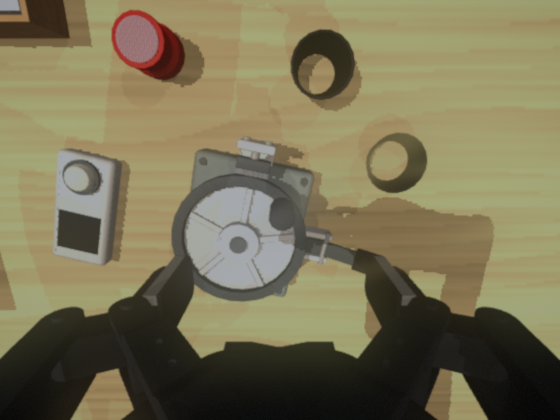

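The wrist view shows the handle top at (282,212), the hub at (238,244) and the rim spanning columns 172–306 and rows 175–300. The lever plate at about (365,262) is partly behind a finger.

```bash
cat >> h.py <<'E'
from scipy.spatial.transform import Rotation as Ro
def wristcam(s,st):
    T=np.eye(4);T[:3,:3]=Ro.from_quat(st["tool_rot"]).as_matrix();T[:3,3]=st["tcp_pos"]
    C=np.linalg.inv(T@np.array(s["mount"])); s["R"]=C[:3,:3];s["t"]=C[:3,3];return s
E
python3 - <<'E'
from h import *
st=sensors.read_state();s=wristcam(snapshot("wrist"),st)
print("hub",plane(s,238,244,.081),"handle",plane(s,282,212,.112),"hbottom",plane(s,284,223,.076))
Q=[plane(s,*p,.074)[:2].round(4) for p in((172,237),(306,237),(239,175),(239,301))];print(Q,sum(Q)/4)
print("brk",plane(s,256,148,.076))
E
```

```text
hub [0.59145487 0.00438174 0.081     ] handle [ 0.63165394 -0.0358113   0.112     ] hbottom [ 0.61048038 -0.03802174  0.076     ]
[array([0.5952, 0.0676]), array([ 0.596 , -0.0589]), array([0.6545, 0.0023]), array([0.5267, 0.0065])] [0.5931   0.004375]
brk [ 0.6782495  -0.01333607  0.076     ]
```

Emit:
{"name": "servo_tool", "arguments": {"motion": [[[2, 0, 18, 0, 1], [0, 0, 25, 0, 1], [0, 0, 25, 0, 1], [0, 0, 25, 0, 1], [0, 0, 14, 0, 1], [0, 0, 0, 0, 0.2], [0, 0, 0, 0, 0.2], [0, 0, 0, 0, 0.2], [0, 0, 0, 0, 0.2], [0, 0, 0, 0, 0.2], [0, 0, 0, 0, 0.1], [0, 0, 0, 0, 0.1], [0, 0, 0, 0, 0.1], [0, 0, 0, 0, 0.1]]]}}

```text
t: 3.8
tcp_pos: [0.627, -0.0394, 0.1027]
tool_rot: [1.0, -0.0, 0.002, 0.0]
wrist_force: [0.2, -0.7, 5.5]
width: 0.0199
grasp_force: 58.6
```

```bash
cat > rows.py <<'E'
import sys,json,numpy as np
a0,n,step,calls=map(float,sys.argv[1:5])
for c in range(int(calls)):
    a=np.radians(a0+step*(n*c+np.arange(n+1))); P=54*np.c_[np.cos(a),np.sin(a)]; P=P.round(1); d=np.diff(P,axis=0)
    print(round(np.degrees(a[0])),json.dumps([[round(x,1),round(-y,1),0,0,0.1] for x,y in d]))
E
python3 rows.py -49 6 3 20
```

```text
-49 [[2.1, -2.0, 0, 0, 0.1], [2.0, -2.0, 0, 0, 0.1], [1.9, -2.1, 0, 0, 0.1], [1.7, -2.2, 0, 0, 0.1], [1.7, -2.3, 0, 0, 0.1], [1.5, -2.4, 0, 0, 0.1]]
-31 [[1.4, -2.4, 0, 0, 0.1], [1.2, -2.6, 0, 0, 0.1], [1.2, -2.6, 0, 0, 0.1], [1.0, -2.6, 0, 0, 0.1], [0.8, -2.7, 0, 0, 0.1], [0.7, -2.8, 0, 0, 0.1]]
-13 [[0.6, -2.7, 0, 0, 0.1], [0.4, -2.8, 0, 0, 0.1], [0.3, -2.8, 0, 0, 0.1], [0.1, -2.9, 0, 0, 0.1], [0.0, -2.8, 0, 0, 0.1], [-0.2, -2.8, 0, 0, 0.1]]
5 [[-0.3, -2.8, 0, 0, 0.1], [-0.5, -2.8, 0, 0, 0.1], [-0.6, -2.8, 0, 0, 0.1], [-0.8, -2.7, 0, 0, 0.1], [-0.9, -2.7, 0, 0, 0.1], [-1.0, -2.6, 0, 0, 0.1]]
23 [[-1.2, -2.6, 0, 0, 0.1], [-1.3, -2.5, 0, 0, 0.1], [-1.4, -2.4, 0, 0, 0.1], [-1.6, -2.4, 0, 0, 0.1], [-1.6, -2.2, 0, 0, 0.1], [-1.8, -2.2, 0, 0, 0.1]]
41 [[-2.0, -2.1, 0, 0, 0.1], [-2.0, -2.0, 0, 0, 0.1], [-2.1, -1.9, 0, 0, 0.1], [-2.2, -1.7, 0, 0, 0.1], [-2.3, -1.7, 0, 0, 0.1], [-2.4, -1.5, 0, 0, 0.1]]
59 [[-2.4, -1.4, 0, 0, 0.1], [-2.6, -1.2, 0, 0, 0.1], [-2.6, -1.2, 0, 0, 0.1], [-2.6, -1.0, 0, 0, 0.1], [-2.7, -0.8, 0, 0, 0.1], [-2.8, -0.7, 0, 0, 0.1]]
77 [[-2.7, -0.6, 0, 0, 0.1], [-2.8, -
[... 1172 characters left out ...]
[2.0, 2.0, 0, 0, 0.1], [2.1, 1.9, 0, 0, 0.1], [2.2, 1.7, 0, 0, 0.1], [2.3, 1.7, 0, 0, 0.1], [2.4, 1.5, 0, 0, 0.1]]
239 [[2.4, 1.4, 0, 0, 0.1], [2.6, 1.2, 0, 0, 0.1], [2.6, 1.2, 0, 0, 0.1], [2.6, 1.0, 0, 0, 0.1], [2.7, 0.8, 0, 0, 0.1], [2.8, 0.7, 0, 0, 0.1]]
257 [[2.7, 0.6, 0, 0, 0.1], [2.8, 0.4, 0, 0, 0.1], [2.8, 0.3, 0, 0, 0.1], [2.9, 0.1, 0, 0, 0.1], [2.8, -0.0, 0, 0, 0.1], [2.8, -0.2, 0, 0, 0.1]]
275 [[2.8, -0.3, 0, 0, 0.1], [2.8, -0.5, 0, 0, 0.1], [2.8, -0.6, 0, 0, 0.1], [2.7, -0.8, 0, 0, 0.1], [2.7, -0.9, 0, 0, 0.1], [2.6, -1.0, 0, 0, 0.1]]
293 [[2.6, -1.2, 0, 0, 0.1], [2.5, -1.3, 0, 0, 0.1], [2.4, -1.4, 0, 0, 0.1], [2.4, -1.6, 0, 0, 0.1], [2.2, -1.6, 0, 0, 0.1], [2.2, -1.8, 0, 0, 0.1]]
```

Emit:
{"name": "servo_tool", "arguments": {"motion": [[[0, 0, -1.5, 0, 0.1], [2.1, -2.0, 0, 0, 0.1], [2.0, -2.0, 0, 0, 0.1], [1.9, -2.1, 0, 0, 0.1], [1.7, -2.2, 0, 0, 0.1], [1.7, -2.3, 0, 0, 0.1], [1.5, -2.4, 0, 0, 0.1]]]}}

```text
t: 4.5
tcp_pos: [0.6378, -0.0264, 0.1028]
tool_rot: [1.0, -0.0, 0.001, 0.0]
wrist_force: [4.2, -3.3, 0.5]
width: 0.0206
grasp_force: 59.0
```

Emit:
{"name": "servo_tool", "arguments": {"motion": [[[1.4, -2.4, 0, 0, 0.1], [1.2, -2.6, 0, 0, 0.1], [1.2, -2.6, 0, 0, 0.1], [1.0, -2.6, 0, 0, 0.1], [0.8, -2.7, 0, 0, 0.1], [0.7, -2.8, 0, 0, 0.1]]]}}

```text
t: 5.1
tcp_pos: [0.6441, -0.0102, 0.1028]
tool_rot: [1.0, -0.0, 0.001, -0.0]
wrist_force: [4.6, -1.6, 0.6]
width: 0.0202
grasp_force: 59.0
```

Emit:
{"name": "servo_tool", "arguments": {"motion": [[[1.6, -2.7, 0, 0, 0.1], [0.4, -2.8, 0, 0, 0.1], [0.3, -2.8, 0, 0, 0.1], [0.1, -2.9, 0, 0, 0.1], [0.0, -2.8, 0, 0, 0.1], [-0.2, -2.8, 0, 0, 0.1]]]}}

```text
t: 5.7
tcp_pos: [0.6451, 0.0067, 0.1027]
tool_rot: [1.0, -0.0, -0.0, -0.0]
wrist_force: [0.7, -1.4, 6.1]
width: 0.0202
grasp_force: 59.5
```

Emit:
{"name": "servo_tool", "arguments": {"motion": [[[-0.3, -2.8, 0, 0, 0.1], [-0.5, -2.8, 0, 0, 0.1], [-0.6, -2.8, 0, 0, 0.1], [-0.8, -2.7, 0, 0, 0.1], [-0.9, -2.7, 0, 0, 0.1], [-1.0, -2.6, 0, 0, 0.1]]]}}

```text
t: 6.3
tcp_pos: [0.6408, 0.023, 0.1027]
tool_rot: [1.0, -0.0, -0.0, 0.0]
wrist_force: [-1.2, -1.3, 7.3]
width: 0.0207
grasp_force: 59.5
```

Emit:
{"name": "servo_tool", "arguments": {"motion": [[[-1.2, -2.6, 0, 0, 0.1], [-1.3, -2.5, 0, 0, 0.1], [-1.4, -2.4, 0, 0, 0.1], [-1.6, -2.4, 0, 0, 0.1], [-1.6, -2.2, 0, 0, 0.1], [-1.8, -2.2, 0, 0, 0.1]]]}}

```text
t: 6.9
tcp_pos: [0.6317, 0.037, 0.1027]
tool_rot: [1.0, -0.0, -0.001, 0.0]
wrist_force: [-1.4, -2.1, 7.0]
width: 0.0201
grasp_force: 59.5
```

Emit:
{"name": "servo_tool", "arguments": {"motion": [[[-2.0, -2.1, 0, 0, 0.1], [-2.0, -2.0, 0, 0, 0.1], [-2.1, -1.9, 0, 0, 0.1], [-2.2, -1.7, 0, 0, 0.1], [-2.3, -1.7, 0, 0, 0.1], [-2.4, -1.5, 0, 0, 0.1]]]}}

```text
t: 7.5
tcp_pos: [0.6188, 0.0477, 0.1027]
tool_rot: [1.0, -0.0, -0.0, 0.001]
wrist_force: [-1.3, -2.9, 6.0]
width: 0.0203
grasp_force: 59.5
```

Emit:
{"name": "servo_tool", "arguments": {"motion": [[[-2.4, -0.6, 0, 0, 0.1], [-2.6, -1.2, 0, 0, 0.1], [-2.6, -1.2, 0, 0, 0.1], [-2.6, -1.0, 0, 0, 0.1], [-2.7, -0.8, 0, 0, 0.1], [-2.8, -0.7, 0, 0, 0.1]]]}}

```text
t: 8.1
tcp_pos: [0.6035, 0.0537, 0.1027]
tool_rot: [1.0, -0.0, 0.0, -0.0]
wrist_force: [0.6, -0.9, 5.6]
width: 0.0206
grasp_force: 59.5
```

Emit:
{"name": "servo_tool", "arguments": {"motion": [[[-2.7, -0.6, 0, 0, 0.1], [-2.8, -0.4, 0, 0, 0.1], [-2.8, -0.3, 0, 0, 0.1], [-2.9, -0.1, 0, 0, 0.1], [-2.8, 0, 0, 0, 0.1], [-2.8, 0.2, 0, 0, 0.1]]]}}

```text
t: 8.7
tcp_pos: [0.5867, 0.0549, 0.1027]
tool_rot: [1.0, -0.0, 0.0, -0.0]
wrist_force: [1.1, 0.1, 5.0]
width: 0.0203
grasp_force: 59.5
```

Emit:
{"name": "servo_tool", "arguments": {"motion": [[[-2.8, 0.3, 0, 0, 0.1], [-2.8, 0.5, 0, 0, 0.1], [-2.8, 0.6, 0, 0, 0.1], [-2.7, 0.8, 0, 0, 0.1], [-2.7, 0.9, 0, 0, 0.1], [-2.6, 1.0, 0, 0, 0.1]]]}}

```text
t: 9.3
tcp_pos: [0.5704, 0.0508, 0.1027]
tool_rot: [1.0, -0.0, 0.0, -0.0]
wrist_force: [-0.4, -0.6, 4.9]
width: 0.0202
grasp_force: 59.5
```

Emit:
{"name": "servo_tool", "arguments": {"motion": [[[-2.6, 1.2, 0, 0, 0.1], [-2.5, 1.3, 0, 0, 0.1], [-2.4, 1.4, 0, 0, 0.1], [-2.4, 1.6, 0, 0, 0.1], [-2.2, 1.6, 0, 0, 0.1], [-2.2, 1.8, 0, 0, 0.1]]]}}

```text
t: 9.9
tcp_pos: [0.5561, 0.0419, 0.1027]
tool_rot: [1.0, -0.0, 0.0, -0.0]
wrist_force: [1.6, 0.2, 5.3]
width: 0.0202
grasp_force: 59.5
```

Still only bearing drag, so I keep going.

Emit:
{"name": "servo_tool", "arguments": {"motion": [[[-2.1, 2.0, 0, 0, 0.1], [-2.0, 2.0, 0, 0, 0.1], [-1.9, 2.1, 0, 0, 0.1], [-1.7, 2.2, 0, 0, 0.1], [-1.7, 2.3, 0, 0, 0.1], [-1.5, 2.4, 0, 0, 0.1]]]}}

```text
t: 10.5
tcp_pos: [0.5452, 0.029, 0.1027]
tool_rot: [1.0, -0.0, 0.0, -0.0]
wrist_force: [1.6, 0.7, 5.1]
width: 0.0205
grasp_force: 59.5
```

Emit:
{"name": "servo_tool", "arguments": {"motion": [[[-1.4, 2.4, 0, 0, 0.1], [-1.2, 2.6, 0, 0, 0.1], [-1.2, 2.6, 0, 0, 0.1], [-1.0, 2.6, 0, 0, 0.1], [-0.8, 2.7, 0, 0, 0.1], [-0.7, 2.8, 0, 0, 0.1]]]}}

```text
t: 11.1
tcp_pos: [0.5388, 0.0134, 0.1027]
tool_rot: [1.0, -0.0, 0.0, -0.0]
wrist_force: [0.4, 1.1, 5.3]
width: 0.0206
grasp_force: 59.5
```

Emit:
{"name": "servo_tool", "arguments": {"motion": [[[-0.6, 2.7, 0, 0, 0.1], [-0.4, 2.8, 0, 0, 0.1], [-0.3, 2.8, 0, 0, 0.1], [-0.1, 2.9, 0, 0, 0.1], [0, 2.8, 0, 0, 0.1], [0.2, 2.8, 0, 0, 0.1]]]}}

```text
t: 11.7
tcp_pos: [0.5375, -0.0034, 0.1027]
tool_rot: [1.0, -0.0, -0.0, -0.001]
wrist_force: [-0.8, 0.5, 6.2]
width: 0.0202
grasp_force: 59.5
```

Emit:
{"name": "servo_tool", "arguments": {"motion": [[[0.3, 2.8, 0, 0, 0.1], [0.5, 2.8, 0, 0, 0.1], [0.6, 2.8, 0, 0, 0.1], [0.8, 2.7, 0, 0, 0.1], [0.9, 2.7, 0, 0, 0.1], [1.0, 2.6, 0, 0, 0.1]]]}}

```text
t: 12.3
tcp_pos: [0.5416, -0.0198, 0.1027]
tool_rot: [1.0, -0.0, -0.0, -0.0]
wrist_force: [0.1, 1.1, 6.5]
width: 0.0202
grasp_force: 59.5
```

Emit:
{"name": "servo_tool", "arguments": {"motion": [[[1.2, 2.6, 0, 0, 0.1], [1.3, 2.5, 0, 0, 0.1], [1.4, 2.4, 0, 0, 0.1], [1.6, 2.4, 0, 0, 0.1], [1.6, 2.2, 0, 0, 0.1], [1.8, 2.2, 0, 0, 0.1]]]}}

```text
t: 12.9
tcp_pos: [0.5498, -0.0334, 0.1026]
tool_rot: [1.0, -0.0, -0.001, -0.001]
wrist_force: [-3.3, 4.2, 10.1]
width: 0.0201
grasp_force: 59.9
```

Emit:
{"name": "servo_tool", "arguments": {"motion": [[[2.0, 2.1, 0, 0, 0.1], [2.0, 2.0, 0, 0, 0.1], [2.1, 1.9, 0, 0, 0.1], [2.2, 1.7, 0, 0, 0.1], [2.3, 1.7, 0, 0, 0.1], [2.4, 1.5, 0, 0, 0.1]]]}}

```text
t: 13.5
tcp_pos: [0.5614, -0.0439, 0.1026]
tool_rot: [1.0, -0.0, -0.003, -0.002]
wrist_force: [-8.5, 3.5, 13.1]
width: 0.0203
grasp_force: 60.3
```

Emit:
{"name": "servo_tool", "arguments": {"motion": [[[2.4, 1.4, 0, 0, 0.1], [2.6, 1.2, 0, 0, 0.1], [2.6, 1.2, 0, 0, 0.1], [2.6, 1.0, 0, 0, 0.1], [2.7, 0.8, 0, 0, 0.1], [2.8, 0.7, 0, 0, 0.1]]]}}

```text
t: 14.1
tcp_pos: [0.579, -0.0515, 0.1027]
tool_rot: [1.0, -0.0, -0.0, -0.0]
wrist_force: [-1.4, -0.5, 6.5]
width: 0.0204
grasp_force: 60.1
```

```bash
cat > fit.py <<'E'
import numpy as np
from scipy.optimize import least_squares
D=np.array([[.6378,-.0264,4.2,-3.3],[.6441,-.0102,4.6,-1.6],[.6451,.0067,.7,-1.4],[.6408,.023,-1.2,-1.3],[.6317,.037,-1.4,-2.1],[.6188,.0477,-1.3,-2.9],[.6035,.0537,.6,-.9],[.5867,.0549,1.1,.1],[.5704,.0508,-.4,-.6],[.5561,.0419,1.6,.2],[.5452,.029,1.6,.7],[.5388,.0134,.4,1.1],[.5375,-.0034,-.8,.5],[.5416,-.0198,.1,1.1],[.5498,-.0334,-3.3,4.2],[.5614,-.0439,-8.5,3.5],[.579,-.0515,-1.4,-.5]])
f=least_squares(lambda c:np.hypot(*(D[:,:2]-c[:2]).T)-c[2],[.59,0,.054]);c=f.x
if __name__=="__main__":
    print(c,np.abs(f.fun).max())
    for x,y,fx,fy in D:
        a=np.arctan2(y-c[1],x-c[0]);print(round(np.degrees(a)%360,1),"tan %.1f rad %.1f"%(-fx*np.sin(a)+fy*np.cos(a),fx*np.cos(a)+fy*np.sin(a)))
E
python3 fit.py; python3 rows.py 257 2 2 3;echo; python3 rows.py 269 2 -2 16
```

```text
[0.59137538 0.00108079 0.05400329] 8.537493550498515e-05
329.4 tan -0.7 rad 5.3
347.9 tan -0.6 rad 4.8
6.0 tan -1.5 rad 0.6
23.9 tan -0.7 rad -1.6
41.7 tan -0.6 rad -2.4
59.5 tan -0.3 rad -3.2
77.0 tan -0.8 rad -0.7
95.0 tan -1.1 rad 0.0
112.9 tan 0.6 rad -0.4
130.8 tan -1.3 rad -0.9
148.8 tan -1.4 rad -1.0
166.8 tan -1.2 rad -0.1
184.8 tan -0.6 rad 0.8
202.8 tan -1.0 rad -0.5
219.7 tan -5.3 rad -0.1
236.3 tan -9.0 rad 1.8
256.8 tan -1.2 rad 0.8
257 [[1.8, 0.4, 0, 0, 0.1], [1.9, 0.3, 0, 0, 0.1]]
261 [[1.8, 0.3, 0, 0, 0.1], [1.9, 0.2, 0, 0, 0.1]]
265 [[1.9, 0.1, 0, 0, 0.1], [1.9, 0.1, 0, 0, 0.1]]

269 [[-1.9, -0.1, 0, 0, 0.1], [-1.9, -0.1, 0, 0, 0.1]]
265 [[-1.9, -0.2, 0, 0, 0.1], [-1.8, -0.3, 0, 0, 0.1]]
261 [[-1.9, -0.3, 0, 0, 0.1], [-1.8, -0.4, 0, 0, 0.1]]
257 [[-1.9, -0.4, 0, 0, 0.1], [-1.8, -0.6, 0, 0, 0.1]]
253 [[-1.8, -0.5, 0, 0, 0.1], [-1.8, -0.7, 0, 0, 0.1]]
249 [[-1.7, -0.7, 0, 0, 0.1], [-1.7, -0.8, 0, 0, 0.1]]
245 [[-1.7, -0.8, 0, 0, 0.1], [-1.7, -0.9, 0, 0, 0.1]]
241 [[-1.6, -0.9, 0, 0, 0.1], [-1.6, -1.0, 0, 0, 0.1]]
237 [[-1.6, -1.1, 0, 0, 0.1], [-1.5, -1.1, 0, 0, 0.1]]
233 [[-1.5, -1.1, 0, 0, 0.1], [-1.4, -1.2, 0, 0, 0.1]]
229 [[-1.4, -1.3, 0, 0, 0.1], [-1.4, -1.3, 0, 0, 0.1]]
225 [[-1.3, -1.4, 0, 0, 0.1], [-1.3, -1.4, 0, 0, 0.1]]
221 [[-1.2, -1.4, 0, 0, 0.1], [-1.1, -1.5, 0, 0, 0.1]]
217 [[-1.1, -1.5, 0, 0, 0.1], [-1.1, -1.6, 0, 0, 0.1]]
213 [[-1.0, -1.6, 0, 0, 0.1], [-0.9, -1.6, 0, 0, 0.1]]
209 [[-0.9, -1.7, 0, 0, 0.1], [-0.8, -1.7, 0, 0, 0.1]]
```

Emit:
{"name": "servo_tool", "arguments": {"motion": [[[-1.9, -0.4, -1, 0, 0.1], [-1.8, -0.6, -1, 0, 0.1]]]}}

```text
t: 14.3
tcp_pos: [0.5746, -0.0503, 0.1028]
tool_rot: [1.0, -0.0, -0.001, -0.0]
wrist_force: [3.6, -0.3, -6.3]
width: 0.0201
grasp_force: 58.8
```

Emit:
{"name": "servo_tool", "arguments": {"motion": [[[-1.8, -0.5, 0, 0, 0.1], [-1.8, -0.7, 0, 0, 0.1]]]}}

```text
t: 14.5
tcp_pos: [0.5715, -0.0492, 0.1029]
tool_rot: [1.0, -0.0, -0.0, -0.0]
wrist_force: [5.8, -0.9, -7.5]
width: 0.0201
grasp_force: 58.8
```

Emit:
{"name": "servo_tool", "arguments": {"motion": [[[-1.7, -0.7, 0, 0, 0.1], [-1.7, -0.8, 0, 0, 0.1]]]}}

```text
t: 14.7
tcp_pos: [0.5685, -0.0479, 0.1029]
tool_rot: [1.0, -0.0, 0.001, 0.0]
wrist_force: [8.0, -2.0, -9.4]
width: 0.0204
grasp_force: 58.9
```

Emit:
{"name": "servo_tool", "arguments": {"motion": [[[-1.7, -0.8, 0, 0, 0.1], [-1.7, -0.9, 0, 0, 0.1]]]}}

```text
t: 14.9
tcp_pos: [0.5655, -0.0464, 0.1029]
tool_rot: [1.0, -0.0, 0.001, 0.0]
wrist_force: [8.8, -2.0, -10.0]
width: 0.0206
grasp_force: 58.9
```

Emit:
{"name": "servo_tool", "arguments": {"motion": [[[-1.6, -0.9, 0, 0, 0.1], [-1.6, -1.0, 0, 0, 0.1]]]}}

```text
t: 15.1
tcp_pos: [0.5624, -0.0446, 0.1029]
tool_rot: [1.0, -0.0, 0.001, 0.0]
wrist_force: [9.2, -1.1, -10.7]
width: 0.0203
grasp_force: 58.9
```

Emit:
{"name": "servo_tool", "arguments": {"motion": [[[-1.6, -1.1, 0, 0, 0.1], [-1.5, -1.1, 0, 0, 0.1]]]}}

```text
t: 15.3
tcp_pos: [0.5594, -0.0425, 0.1029]
tool_rot: [1.0, -0.0, 0.001, 0.0]
wrist_force: [10.9, -2.7, -11.3]
width: 0.0204
grasp_force: 58.9
```

Emit:
{"name": "servo_tool", "arguments": {"motion": [[[-1.5, -1.1, 0, 0, 0.1], [-1.4, -1.2, 0, 0, 0.1]]]}}

```text
t: 15.5
tcp_pos: [0.5564, -0.0402, 0.103]
tool_rot: [1.0, -0.0, 0.001, 0.0]
wrist_force: [9.3, -3.4, -10.3]
width: 0.0202
grasp_force: 59.0
```

Emit:
{"name": "servo_tool", "arguments": {"motion": [[[-1.4, -1.3, 0, 0, 0.1], [-1.4, -1.3, 0, 0, 0.1]]]}}

```text
t: 15.7
tcp_pos: [0.5534, -0.0375, 0.1029]
tool_rot: [1.0, -0.0, 0.001, 0.0]
wrist_force: [8.7, -2.1, -9.8]
width: 0.0205
grasp_force: 59.0
```

Emit:
{"name": "servo_tool", "arguments": {"motion": [[[-1.3, -1.4, 0, 0, 0.1], [-1.3, -1.4, 0, 0, 0.1]]]}}

```text
t: 15.9
tcp_pos: [0.5505, -0.0344, 0.1029]
tool_rot: [1.0, -0.0, 0.001, -0.0]
wrist_force: [7.5, 0.4, -8.2]
width: 0.02
grasp_force: 59.0
```

Emit:
{"name": "servo_tool", "arguments": {"motion": [[[-1.2, -1.4, 0, 0, 0.1], [-1.1, -1.5, 0, 0, 0.1]]]}}

```text
t: 16.1
tcp_pos: [0.5479, -0.0311, 0.1028]
tool_rot: [1.0, -0.0, 0.0, -0.0]
wrist_force: [5.8, 1.6, -6.5]
width: 0.0207
grasp_force: 59.1
```

Emit:
{"name": "servo_tool", "arguments": {"motion": [[[-1.1, -1.5, 0, 0, 0.1], [-1.1, -1.6, 0, 0, 0.1]]]}}

```text
t: 16.3
tcp_pos: [0.5454, -0.0276, 0.1028]
tool_rot: [1.0, -0.0, -0.0, -0.001]
wrist_force: [6.2, 2.5, -7.1]
width: 0.0202
grasp_force: 59.1
```

```bash
python3 - <<'E'
from fit import c,np
D=np.array([[.5746,-.0503,3.6,-.3],[.5715,-.0492,5.8,-.9],[.5685,-.0479,8,-2],[.5655,-.0464,8.8,-2],[.5624,-.0446,9.2,-1.1],[.5594,-.0425,10.9,-2.7],[.5564,-.0402,9.3,-3.4],[.5534,-.0375,8.7,-2.1],[.5505,-.0344,7.5,.4],[.5479,-.0311,5.8,1.6],[.5454,-.0276,6.2,2.5]])
for x,y,fx,fy in D:
    a=np.arctan2(y-c[1],x-c[0]);print(round(np.degrees(a)%360,1),"tan %.1f rad %.1f"%(-fx*np.sin(a)+fy*np.cos(a),fx*np.cos(a)+fy*np.sin(a)))
E
python3 rows.py 213 2 2 10
```

```text
251.9 tan 3.5 rad -0.8
248.4 tan 5.7 rad -1.3
245.0 tan 8.1 rad -1.6
241.4 tan 8.7 rad -2.5
237.6 tan 8.4 rad -4.0
233.7 tan 10.4 rad -4.3
229.7 tan 9.3 rad -3.4
225.5 tan 7.7 rad -4.6
221.0 tan 4.6 rad -5.9
216.5 tan 2.2 rad -5.6
212.0 tan 1.2 rad -6.6
213 [[1.1, 1.6, 0, 0, 0.1], [1.1, 1.5, 0, 0, 0.1]]
217 [[1.1, 1.5, 0, 0, 0.1], [1.2, 1.4, 0, 0, 0.1]]
221 [[1.3, 1.4, 0, 0, 0.1], [1.3, 1.4, 0, 0, 0.1]]
225 [[1.4, 1.3, 0, 0, 0.1], [1.4, 1.3, 0, 0, 0.1]]
229 [[1.4, 1.2, 0, 0, 0.1], [1.5, 1.1, 0, 0, 0.1]]
233 [[1.5, 1.1, 0, 0, 0.1], [1.6, 1.1, 0, 0, 0.1]]
237 [[1.6, 1.0, 0, 0, 0.1], [1.6, 0.9, 0, 0, 0.1]]
241 [[1.7, 0.9, 0, 0, 0.1], [1.7, 0.8, 0, 0, 0.1]]
245 [[1.7, 0.8, 0, 0, 0.1], [1.7, 0.7, 0, 0, 0.1]]
249 [[1.8, 0.7, 0, 0, 0.1], [1.8, 0.5, 0, 0, 0.1]]
```

Emit:
{"name": "servo_tool", "arguments": {"motion": [[[1.1, 1.6, 0.5, 0, 0.1], [1.1, 1.5, 0.5, 0, 0.1], [1.1, 1.5, 0, 0, 0.1], [1.2, 1.4, 0, 0, 0.1], [1.3, 1.4, 0, 0, 0.1], [1.3, 1.4, 0, 0, 0.1]]]}}

```text
t: 16.9
tcp_pos: [0.5518, -0.0358, 0.1027]
tool_rot: [1.0, -0.0, -0.002, -0.002]
wrist_force: [-1.2, 8.8, 0.5]
width: 0.0202
grasp_force: 59.6
```

Emit:
{"name": "servo_tool", "arguments": {"motion": [[[1.4, 1.3, 0, 0, 0.1], [1.4, 1.3, 0, 0, 0.1], [1.4, 1.2, 0, 0, 0.1]]]}}

```text
t: 17.2
tcp_pos: [0.5554, -0.0393, 0.1027]
tool_rot: [1.0, -0.0, -0.003, -0.002]
wrist_force: [-4.4, 8.5, 2.5]
width: 0.0203
grasp_force: 59.8
```

Emit:
{"name": "servo_tool", "arguments": {"motion": [[[1.5, 1.1, 0, 0, 0.1], [1.5, 1.1, 0, 0, 0.1], [1.6, 1.1, 0, 0, 0.1], [1.6, 1.0, 0, 0, 0.1], [1.6, 0.9, 0, 0, 0.1], [1.7, 0.9, 0, 0, 0.1], [1.7, 0.8, 0, 0, 0.1], [1.7, 0.8, 0, 0, 0.1]]]}}

```text
t: 18.0
tcp_pos: [0.568, -0.0477, 0.1027]
tool_rot: [1.0, -0.0, -0.003, -0.001]
wrist_force: [-4.5, 5.4, 2.0]
width: 0.0202
grasp_force: 59.9
```

Emit:
{"name": "servo_tool", "arguments": {"motion": [[[1.7, 0.7, 0, 0, 0.1], [1.8, 0.7, 0, 0, 0.1], [1.8, 0.5, 0, 0, 0.1]]]}}

```text
t: 18.3
tcp_pos: [0.574, -0.0501, 0.1028]
tool_rot: [1.0, -0.0, -0.002, -0.001]
wrist_force: [-2.8, 3.7, 0.7]
width: 0.0202
grasp_force: 59.8
```

```bash
python3 - <<'E'
from fit import c
from h import *
st=sensors.read_state();print(c,st["tcp_pos"],st["wrist_force"])
E
python3 rows.py 253 3 -2 3
```

```text
[0.59137538 0.00108079 0.05400329] [ 0.57401411 -0.05014468  0.10275307] [-2.81719169  3.70592886  0.65018862]
253 [[-1.8, -0.5, 0, 0, 0.1], [-1.8, -0.7, 0, 0, 0.1], [-1.7, -0.7, 0, 0, 0.1]]
247 [[-1.7, -0.8, 0, 0, 0.1], [-1.7, -0.8, 0, 0, 0.1], [-1.7, -0.9, 0, 0, 0.1]]
241 [[-1.6, -0.9, 0, 0, 0.1], [-1.6, -1.0, 0, 0, 0.1], [-1.6, -1.1, 0, 0, 0.1]]
```

Emit:
{"name": "servo_tool", "arguments": {"motion": [[[-1.8, -0.5, 0, 0, 0.1], [-1.8, -0.7, 0, 0, 0.1], [-1.7, -0.7, 0, 0, 0.1], [-1.7, -0.8, 0, 0, 0.1], [-1.7, -0.8, 0, 0, 0.1], [-1.7, -0.9, 0, 0, 0.1], [-1.6, -0.9, 0, 0, 0.1], [-1.6, -1.0, 0, 0, 0.1], [-1.6, -1.1, 0, 0, 0.1], [-0.8, -0.5, 0, 0, 0.1], [0, 0, 0, 0, 0.1], [0, 0, 0, 0, 0.1], [0, 0, 0, 0, 0.1]]]}}

```text
t: 19.6
tcp_pos: [0.5612, -0.0438, 0.1029]
tool_rot: [1.0, -0.0, 0.003, 0.001]
wrist_force: [9.0, -1.2, -10.3]
width: 0.02
grasp_force: 59.0
```

Emit:
{"name": "servo_tool", "arguments": {"motion": [[[-0.7, -0.4, 0, 0, 0.1], [-0.7, -0.4, 0, 0, 0.1], [0, 0, 0, 0, 0.1], [0, 0, 0, 0, 0.1]]]}}

```text
t: 20.0
tcp_pos: [0.56, -0.043, 0.1029]
tool_rot: [1.0, -0.0, 0.003, 0.001]
wrist_force: [10.6, -0.9, -10.0]
width: 0.0206
grasp_force: 59.0
```

Emit:
{"name": "servo_tool", "arguments": {"motion": [[[0.6, 0.3, 0.5, 0, 0.1], [0.6, 0.3, 0.5, 0, 0.1], [0, 0, 0, 0, 0.1], [0, 0, 0, 0, 0.1]]]}}

```text
t: 20.4
tcp_pos: [0.5602, -0.0431, 0.1028]
tool_rot: [1.0, -0.0, 0.001, 0.001]
wrist_force: [5.5, -0.5, -3.6]
width: 0.0204
grasp_force: 59.9
```

Emit:
{"name": "servo_tool", "arguments": {"motion": [[[0.6, 0.1, 0.3, 0, 0.1], [0.6, 0.1, 0.3, 0, 0.1], [0, 0, 0, 0, 0.1], [0, 0, 0, 0, 0.1]]]}}

```text
t: 20.8
tcp_pos: [0.5606, -0.0432, 0.1027]
tool_rot: [1.0, 0.0, -0.0, 0.0]
wrist_force: [-1.5, -0.5, 5.1]
width: 0.02
grasp_force: 60.6
```

Emit:
{"name": "servo_tool", "arguments": {"motion": [[[0, 0, 0, 0, 0.5], [0, 0, 0, 0, 0.8], [0, 0, 0, 0, 1], [0, 0, 0, 0, 1], [0, 0, 0, 0, 1], [0, 0, 0, 0, 1], [0, 0, -20, 0, 1], [0, 0, -40, 0, 1], [0, 0, -40, 0, 1], [0, 0, -40, 0, 0.5], [0, 0, 0, 0, 0], [0, 0, 0, 0, 0], [0, 0, 0, 0, 0], [0, 0, 0, 0, 0], [0, 0, 0, 0, 0], [0, 0, 0, 0, 0]]]}}

```text
t: 22.4
tcp_pos: [0.5602, -0.0428, 0.2406]
tool_rot: [1.0, -0.0, -0.001, -0.0]
wrist_force: [-0.4, -0.6, 0.1]
width: 0.0001
grasp_force: 0.0
```

Run:
```python
from h import *
st=sensors.read_state();s=snapshot("wrist");im=np.array(s["pixels"]).copy()
s=wristcam(s,st);print(st["t"],st["tcp_pos"],st["wrist_force"],st["width"])
for X,c in(((.5603,-.043,.112),(0,255,0)),((.5914,.0011,.081),(255,0,0)),((.5645,-.126,.066),(0,0,255))):
    p=proj(s,X);print(p);cv2.circle(im,tuple(int(v) for v in p.round()),2,c,-1)
cv2.imwrite("pics/w2.png",im)
```

```text
22.4 [ 0.56017735 -0.0427819   0.24059217] [-0.35532065 -0.60333655  0.14681638] 0.00011548475866180747
[278.38112199 206.0026395 ]
[233.07004965 166.56190615]
[357.87639162 190.50768176]
```

View pics/w2.png

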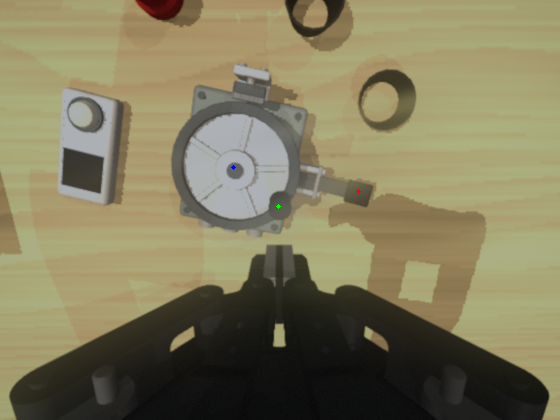

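The wheel stayed put: the handle top at (279,206) coincides with the predicted point, and the plate centre at (358,191) matches the target. Now the lever.

Emit:
{"name": "servo_tool", "arguments": {"motion": [[[2, 28, 0, 0, 0], [2.3, 28, 0, 0, 0], [0, 27, 0, 0, 0], [0, 0, 30, 0, 0], [0, 0, 40, 0, 0], [0, 0, 40, 0, 0], [0, 0, 25, 0, 0], [0, 0, 13, 0, 0], [0, 0, 0, 0, 0], [0, 0, 0, 0, 0]]]}}

```text
t: 23.45
tcp_pos: [0.5658, -0.1261, 0.095]
tool_rot: [1.0, -0.0, 0.001, 0.0]
wrist_force: [-0.2, -0.2, 0.7]
width: -0.0
grasp_force: 0.0
```

Emit:
{"name": "servo_tool", "arguments": {"motion": [[[0, 0, 3, 0, 0], [0, 0, 3, 0, 0], [0, 0, 3, 0, 0], [0, 0, 0, 0, 0]]]}}

```text
t: 23.85
tcp_pos: [0.5655, -0.1261, 0.0855]
tool_rot: [1.0, -0.0, 0.001, 0.0]
wrist_force: [0.6, -0.2, 1.2]
width: -0.0004
grasp_force: 0.7
```

Emit:
{"name": "servo_tool", "arguments": {"motion": [[[0, 0, 2, 0, 0], [0, 0, 2, 0, 0], [0, 0, 2, 0, 0], [0, 0, 2, 0, 0], [0, 0, 0, 0, 0]]]}}

```text
t: 24.35
tcp_pos: [0.5654, -0.1262, 0.0771]
tool_rot: [1.0, -0.0, 0.001, 0.0]
wrist_force: [0.1, -1.8, 4.0]
width: -0.0002
grasp_force: 1.6
```

Emit:
{"name": "servo_tool", "arguments": {"motion": [[[0, 0, 2, 0, 0], [0, 0, 2, 0, 0], [0, 0, 2, 0, 0], [0, 0, 1.5, 0, 0], [0, 0, 0, 0, 0]]]}}

```text
t: 24.85
tcp_pos: [0.5652, -0.1266, 0.0697]
tool_rot: [1.0, 0.0, 0.0, 0.001]
wrist_force: [-0.6, -2.8, 6.1]
width: 0.0002
grasp_force: 2.8
```

Emit:
{"name": "servo_tool", "arguments": {"motion": [[[0, 0, 1, 0, 0], [0, 0, 1, 0, 0], [0, 0, 0, 0, 0]]]}}

```text
t: 25.15
tcp_pos: [0.5653, -0.1266, 0.0684]
tool_rot: [1.0, -0.0, 0.0, 0.001]
wrist_force: [-2.3, -3.2, 8.2]
width: 0.0
grasp_force: 4.7
```

Emit:
{"name": "servo_tool", "arguments": {"motion": [[[0, 0, 1, 0, 0], [0, 0, 0.5, 0, 0], [0, 0, 0, 0, 0]]]}}

```text
t: 25.45
tcp_pos: [0.5653, -0.1266, 0.0675]
tool_rot: [1.0, -0.0, 0.0, 0.001]
wrist_force: [-3.8, -3.7, 12.2]
width: 0.0
grasp_force: 6.3
```

Emit:
{"name": "servo_tool", "arguments": {"motion": [[[0, 0, 1, 0, 0], [0, 0, 0, 0, 0], [0, 0, 0, 0, 0]]]}}

```text
t: 25.75
tcp_pos: [0.5654, -0.1267, 0.0667]
tool_rot: [1.0, 0.0, 0.0, 0.001]
wrist_force: [-4.3, -3.5, 13.5]
width: -0.0
grasp_force: 6.9
```

Run:
```python
from h import *
st=sensors.read_state();print(st["tcp_pos"],st["wrist_force"],st["moment"])
s=snapshot("scene");im=np.array(s["pixels"])[190:280,140:330];cv2.imwrite("pics/s2.png",cv2.resize(im,None,fx=4,fy=4,interpolation=2))
```

```text
[ 0.56535059 -0.12666527  0.06672094] [-4.32107381 -3.47849226 13.54554876] [-0.47004212  0.78561002  0.01967771]
```

View pics/s2.png

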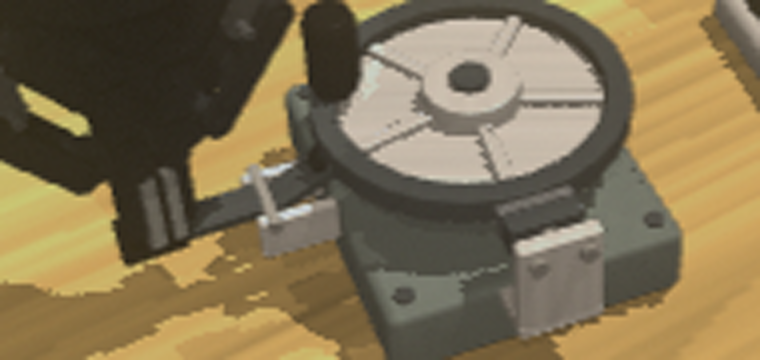

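The lever is about level or just past it (plate under the fingertips near (150,215) in the crop). The wheel has not moved, and the lever needs about 1 mm more.

Emit:
{"name": "servo_tool", "arguments": {"motion": [[[0, 0, 0.7, 0, 0], [0, 0, 0.6, 0, 0], [0, 0, 0, 0, 0], [0, 0, 0, 0, 0]]]}}

```text
t: 26.2
tcp_pos: [0.5654, -0.1267, 0.0659]
tool_rot: [1.0, 0.0, 0.0, 0.001]
wrist_force: [-6.8, -3.2, 16.5]
width: -0.0004
grasp_force: 8.1
```

Emit:
{"name": "servo_tool", "arguments": {"motion": [[[0, 0, 0.5, 0, 0], [0, 0, 0.4, 0, 0], [0, 0, 0, 0, 0], [0, 0, 0, 0, 0]]]}}

```text
t: 26.6
tcp_pos: [0.5654, -0.1267, 0.0653]
tool_rot: [1.0, 0.0, 0.0, 0.001]
wrist_force: [-7.2, -2.1, 17.6]
width: 0.0003
grasp_force: 9.0
```

Emit:
{"name": "servo_tool", "arguments": {"motion": [[[0, 0, -5, 0, 0], [0, 0, -20, 0, 0], [0, 0, -40, 0, 0], [0, 0, -40, 0, 0], [0, 0, -40, 0, 0], [-5, 0, -20, 0, 0], [-40, 0, 0, 0, 0], [-40, 0, 0, 0, 0], [0, 0, 0, 0, 0], [0, 0, 0, 0, 0]]]}}

```text
t: 27.6
tcp_pos: [0.4788, -0.1252, 0.2263]
tool_rot: [1.0, -0.0, -0.001, -0.001]
wrist_force: [0.1, 0.3, 0.3]
width: -0.0
grasp_force: 0.0
```

Run:
```python
from h import *
st=sensors.read_state();w=snapshot("wrist");w=wristcam(w,st)
a=snapshot("scene");b=snapshot("side")
C=cv2.resize(np.array(a["pixels"])[195:275,150:290],None,fx=4,fy=4,interpolation=2)
B=cv2.resize(np.array(b["pixels"])[155:235,235:335],None,fx=2.4,fy=4,interpolation=2)
W=np.array(w["pixels"]);cv2.imwrite("pics/f.png",np.hstack([C,B[:320]]))
P=proj(w,(.5603,-.043,.112));print(P,st["tcp_pos"])
x,y=P.round().astype(int);g=W[max(0,y-45):y+45,max(0,x-45):x+45].max(2)<60
m=cv2.moments(g.astype(np.uint8),True);print(m["m00"],m["m10"]/max(1,m["m00"])-45,m["m01"]/max(1,m["m00"])-min(45,y))
```

```text
[171.97587994 109.59062142] [ 0.4788441  -0.12522692  0.22627405]
1013.0 21.537018756169786 2.3287265547877567
```

View pics/f.png

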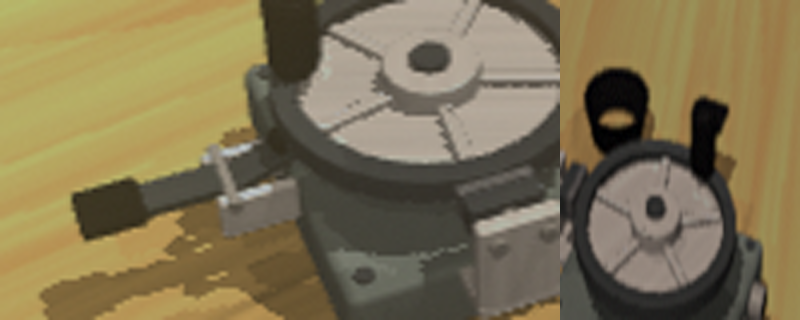

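The lever stands pressed: plate near (110,210) in the scene crop and (711,112) in the side crop. I'll check its height.

Run:
```python
from h import *
a=snapshot("scene");b=snapshot("side")
o=tri(a,(176.6,239.4),b,(298.2,178.4))[0]
def dark(s,box):
    x0,y0,x1,y1=box;g=(np.array(s["pixels"])[y0:y1,x0:x1].max(2)<55).astype(np.uint8);n,l,st,c=cv2.connectedComponentsWithStats(g)
    return [(int(st[i,4]),(c[i]+[x0,y0]).round(1)) for i in range(1,n) if st[i,4]>15]
print(dark(a,(160,230,190,262)),dark(b,(285,172,310,200)))
print(o,tri(a,(177.1,247.1),b,(297.9,183)))
for z in(.050,.046,.043): 
    th=np.radians(-11.9);X=np.array([.588+.1325*np.sin(th),.0027-.1325*np.cos(th),z]);print(z,proj(a,X),proj(b,X))
```

```text
[] [(242, array([294.7, 189.3]))]
[ 0.56072035 -0.12644656  0.06305717] (array([ 0.56158068, -0.12883872,  0.0489623 ]), np.float64(0.0009085998696415367))
0.05 [177.64823425 245.608074  ] [298.03871847 183.27544915]
0.046 [178.0511949  247.43654001] [297.96694115 184.79639699]
0.043 [178.35137559 248.79863377] [297.91335458 185.93188631]
```

Run:
```python
from h import *
a=snapshot("scene");b=snapshot("side")
def blob(im,box,th):
    x0,y0,x1,y1=box;g=(im[y0:y1,x0:x1].max(2)<th).astype(np.uint8);n,l,st,c=cv2.connectedComponentsWithStats(g)
    i=1+st[1:,4].argmax();return st[i,4],(c[i]+[x0,y0]).round(2)
for nm,s,f,bx0,bx1 in(("scene",a,"pics/scene0.png",(165,230,187,250),(165,236,187,260)),("side",b,"pics/side0.png",(288,170,310,186),(288,172,310,190))):
    o=cv2.imread(f);n=np.array(s["pixels"])
    for th in(60,75): print(nm,th,blob(o,bx0,th),blob(n,bx1,th))
th=np.radians(-11.9)
for s in(a,b):
    for ph in(.4,.0,-.05,-.1,-.15):
        r=.088+.045*np.cos(ph)-.003*np.sin(ph);z=.046+.045*np.sin(ph)+.003*np.cos(ph);r0=.5914,.0011
        print(ph,round(z,4),proj(s,(r0[0]+r*np.sin(th),r0[1]-r*np.cos(th),z)).round(2))
```

```text
scene 60 (np.int32(169), array([177.49, 239.15])) (np.int32(67), array([180.45, 247.43]))
scene 75 (np.int32(186), array([177.41, 238.98])) (np.int32(197), array([177.13, 246.73]))
side 60 (np.int32(117), array([297.6 , 179.33])) (np.int32(124), array([296.11, 184.43]))
side 75 (np.int32(121), array([297.55, 179.21])) (np.int32(127), array([296.05, 184.31]))
0.4 0.0663 [178.69 238.97]
0.0 0.049 [177.38 247.87]
-0.05 0.0467 [177.55 248.92]
-0.1 0.0445 [177.79 249.94]
-0.15 0.0422 [178.1  250.94]
0.4 0.0663 [296.18 177.42]
0.0 0.049 [296.66 182.94]
-0.05 0.0467 [296.64 183.78]
-0.1 0.0445 [296.6  184.63]
-0.15 0.0422 [296.54 185.52]
```

Emit:
{"name": "servo_tool", "arguments": {"motion": [[[40, 1, 0, 0, 0], [40, 0, 0, 0, 0], [6.5, 0.5, 20, 0, 0], [0, 0, 40, 0, 0], [0, 0, 40, 0, 0], [0, 0, 30, 0, 0], [0, 0, 15, 0, 0], [0, 0, 6, 0, 0], [0, 0, 3, 0, 0], [0, 0, 2.5, 0, 0], [0, 0, 0, 0, 0], [0, 0, 0, 0, 0]]]}}

```text
t: 29.15
tcp_pos: [0.5672, -0.1276, 0.0724]
tool_rot: [1.0, -0.0, 0.001, 0.0]
wrist_force: [0.2, -0.4, -0.0]
width: 0.0002
grasp_force: 0.0
```

Run:
```python
from h import *
st=sensors.read_state();print(arm.tip_reach,st["tcp_pos"],st["wrist_force"])
```

```text
0.019 [ 0.5671864  -0.12760797  0.07238289] [ 0.24674348 -0.38759634 -0.00082345]
```

Emit:
{"name": "servo_tool", "arguments": {"motion": [[[-1, 0, 2, 0, 0], [0, 0, 2, 0, 0], [0, 0, 1, 0, 0], [0, 0, 0, 0, 0], [0, 0, 0, 0, 0]]]}}

```text
t: 29.65
tcp_pos: [0.5659, -0.1276, 0.068]
tool_rot: [1.0, -0.0, 0.0, 0.0]
wrist_force: [-4.3, 1.3, 9.2]
width: -0.0002
grasp_force: 4.6
```

Emit:
{"name": "servo_tool", "arguments": {"motion": [[[0, 0, 1, 0, 0], [0, 0, 0, 0, 0], [0, 0, 0, 0, 0]]]}}

```text
t: 29.95
tcp_pos: [0.5659, -0.1276, 0.0674]
tool_rot: [1.0, -0.0, 0.0, 0.0]
wrist_force: [-4.3, 1.0, 11.1]
width: -0.0
grasp_force: 5.7
```

Emit:
{"name": "servo_tool", "arguments": {"motion": [[[0, 0, 1, 0, 0], [0, 0, 0, 0, 0], [0, 0, 0, 0, 0]]]}}

```text
t: 30.25
tcp_pos: [0.5659, -0.1276, 0.0667]
tool_rot: [1.0, -0.0, 0.0, 0.0]
wrist_force: [-5.8, 1.3, 13.1]
width: -0.0003
grasp_force: 6.6
```

Emit:
{"name": "servo_tool", "arguments": {"motion": [[[0, 0, -0.7, 0, 0], [0, 0, 0, 0, 0], [0, 0, 0, 0, 0]]]}}

```text
t: 30.55
tcp_pos: [0.5659, -0.1276, 0.0667]
tool_rot: [1.0, -0.0, 0.0, 0.0]
wrist_force: [-3.8, 0.5, 10.3]
width: 0.0002
grasp_force: 4.8
```

Emit:
{"name": "servo_tool", "arguments": {"motion": [[[0, 0, -1, 0, 0], [0, 0, 0, 0, 0], [0, 0, 0, 0, 0]]]}}

```text
t: 30.85
tcp_pos: [0.5658, -0.1276, 0.0671]
tool_rot: [1.0, -0.0, 0.0, 0.0]
wrist_force: [-3.1, 0.2, 7.9]
width: -0.0002
grasp_force: 3.6
```

Emit:
{"name": "servo_tool", "arguments": {"motion": [[[0, 0, -1, 0, 0], [0, 0, 0, 0, 0], [0, 0, 0, 0, 0]]]}}

```text
t: 31.15
tcp_pos: [0.5658, -0.1276, 0.0675]
tool_rot: [1.0, -0.0, 0.0, 0.0]
wrist_force: [-1.5, 0.1, 5.6]
width: 0.0001
grasp_force: 3.0
```

Emit:
{"name": "servo_tool", "arguments": {"motion": [[[0, 0, 1.5, 0, 0], [0, 0, 0, 0, 0], [0, 0, 0, 0, 0]]]}}

```text
t: 31.45
tcp_pos: [0.5659, -0.1276, 0.0669]
tool_rot: [1.0, -0.0, 0.0, 0.0]
wrist_force: [-4.4, -0.1, 11.0]
width: -0.0004
grasp_force: 5.5
```

Emit:
{"name": "servo_tool", "arguments": {"motion": [[[0, 0, -8, 0, 0], [-2, 6, 0, 0, 0], [-2, 5.7, 0, 0, 0], [0, 0, 0, 0, 0], [0, 0, 2, 0, 0], [0, 0, 1.5, 0, 0], [0, 0, 0, 0, 0], [0, 0, 0, 0, 0]]]}}

```text
t: 32.25
tcp_pos: [0.5613, -0.1389, 0.0695]
tool_rot: [1.0, -0.0, -0.0, -0.0]
wrist_force: [0.4, 0.8, -0.6]
width: 0.0
grasp_force: 0.0
```

Emit:
{"name": "servo_tool", "arguments": {"motion": [[[0, 0, 1, 0, 0], [0, 0, 1, 0, 0], [0, 0, 0, 0, 0], [0, 0, 0, 0, 0]]]}}

```text
t: 32.65
tcp_pos: [0.5616, -0.139, 0.0686]
tool_rot: [1.0, -0.0, 0.0, 0.0]
wrist_force: [-3.1, 0.8, 5.6]
width: 0.0
grasp_force: 2.7
```

Emit:
{"name": "servo_tool", "arguments": {"motion": [[[0, 0, 1, 0, 0], [0, 0, 0, 0, 0], [0, 0, 0, 0, 0]]]}}

```text
t: 32.95
tcp_pos: [0.5616, -0.139, 0.0679]
tool_rot: [1.0, -0.0, 0.0, 0.0]
wrist_force: [-3.5, 1.0, 7.4]
width: 0.0002
grasp_force: 3.6
```

Emit:
{"name": "servo_tool", "arguments": {"motion": [[[0, 0, 1, 0, 0], [0, 0, 1, 0, 0], [0, 0, 0, 0, 0], [0, 0, 0, 0, 0]]]}}

```text
t: 33.35
tcp_pos: [0.5617, -0.1391, 0.0664]
tool_rot: [1.0, -0.0, 0.0, 0.0]
wrist_force: [-4.6, 0.9, 9.9]
width: -0.0001
grasp_force: 4.7
```

Emit:
{"name": "servo_tool", "arguments": {"motion": [[[0, 0, 1, 0, 0], [0, 0, 1, 0, 0], [0, 0, 0, 0, 0], [0, 0, 0, 0, 0]]]}}

```text
t: 33.75
tcp_pos: [0.5618, -0.1391, 0.0648]
tool_rot: [1.0, 0.0, 0.0, 0.0]
wrist_force: [-5.5, 2.4, 10.8]
width: -0.0
grasp_force: 5.8
```

Emit:
{"name": "servo_tool", "arguments": {"motion": [[[0, 0, 1, 0, 0], [0, 0, 0.7, 0, 0], [0, 0, 0, 0, 0], [0, 0, 0, 0, 0]]]}}

```text
t: 34.15
tcp_pos: [0.5618, -0.1392, 0.0634]
tool_rot: [1.0, 0.0, 0.0, 0.0]
wrist_force: [-5.6, 2.5, 13.0]
width: 0.0001
grasp_force: 6.6
```

Emit:
{"name": "servo_tool", "arguments": {"motion": [[[0, 0, -2, 0, 0], [0, 0, 0, 0, 0], [0, 0, 0, 0, 0]]]}}

```text
t: 34.45
tcp_pos: [0.5617, -0.1392, 0.0645]
tool_rot: [1.0, 0.0, 0.0, 0.0]
wrist_force: [-4.0, 0.5, 8.6]
width: 0.0001
grasp_force: 4.1
```

Emit:
{"name": "servo_tool", "arguments": {"motion": [[[0, 0, -2, 0, 0], [0, 0, 0, 0, 0], [0, 0, 0, 0, 0]]]}}

```text
t: 34.75
tcp_pos: [0.5617, -0.1391, 0.0659]
tool_rot: [1.0, -0.0, 0.0, 0.0]
wrist_force: [-3.0, 1.4, 6.0]
width: 0.0003
grasp_force: 3.4
```

Emit:
{"name": "servo_tool", "arguments": {"motion": [[[0, 0, -2, 0, 0], [0, 0, 0, 0, 0], [0, 0, 0, 0, 0]]]}}

```text
t: 35.05
tcp_pos: [0.5617, -0.1391, 0.0673]
tool_rot: [1.0, -0.0, 0.0, 0.0]
wrist_force: [-0.9, 0.3, 4.8]
width: 0.0002
grasp_force: 2.2
```

Emit:
{"name": "servo_tool", "arguments": {"motion": [[[0, 0, -6, 0, 0], [0, 0, 0, 0, 0], [0, 0, 5, 0, 0], [0, 0, 0, 0, 0], [0, 0, 0, 0, 0]]]}}

```text
t: 35.55
tcp_pos: [0.5613, -0.139, 0.0678]
tool_rot: [1.0, -0.0, -0.0, -0.0]
wrist_force: [1.0, -0.8, 0.2]
width: 0.0002
grasp_force: 0.5
```

Emit:
{"name": "servo_tool", "arguments": {"motion": [[[0, 0, 1, 0, 0], [0, 0, 1, 0, 0], [0, 0, 0, 0, 0], [0, 0, 0, 0, 0]]]}}

```text
t: 35.95
tcp_pos: [0.5615, -0.1391, 0.0671]
tool_rot: [1.0, -0.0, -0.0, 0.0]
wrist_force: [-2.2, 0.1, 7.8]
width: 0.0003
grasp_force: 3.7
```

Emit:
{"name": "servo_tool", "arguments": {"motion": [[[0, 0, 1.5, 0, 0], [0, 0, 1.5, 0, 0], [0, 0, 1.5, 0, 0], [0, 0, 0.5, 0, 0], [0, 0, 0, 0, 0], [0, 0, 0, 0, 0]]]}}

```text
t: 36.55
tcp_pos: [0.5616, -0.1391, 0.0632]
tool_rot: [1.0, 0.0, -0.0, -0.0]
wrist_force: [-5.1, 1.4, 13.6]
width: -0.0001
grasp_force: 6.7
```

Emit:
{"name": "servo_tool", "arguments": {"motion": [[[0, 0, 1, 0, 0], [0, 0, 0.5, 0, 0], [0, 0, 0, 0, 0], [0, 0, 0, 0, 0]]]}}

```text
t: 36.95
tcp_pos: [0.5617, -0.1391, 0.062]
tool_rot: [1.0, -0.0, -0.0, -0.0]
wrist_force: [-6.9, 2.2, 14.8]
width: -0.0003
grasp_force: 7.5
```

Emit:
{"name": "servo_tool", "arguments": {"motion": [[[0, 0, 0, 0, 0], [0, 0, 0, 0, 0], [0, 0, 0, 0, 0], [0, 0, 0, 0, 0], [0, 0, 0, 0, 0], [0, 0, 0, 0, 0]]]}}

```text
t: 37.55
tcp_pos: [0.5617, -0.1391, 0.062]
tool_rot: [1.0, 0.0, -0.0, -0.0]
wrist_force: [-5.9, 2.0, 14.7]
width: -0.0001
grasp_force: 7.5
```

Emit:
{"name": "servo_tool", "arguments": {"motion": [[[0, 0, -3, 0, 0], [0, 0, -3, 0, 0], [0, 0, -5, 0, 0], [0, 0, -30, 0, 0], [0, 0, -40, 0, 0], [-20, 0, -40, 0, 0], [-40, 0, 0, 0, 0], [-40, 0, 0, 0, 0], [0, 0, 0, 0, 0]]]}}

```text
t: 38.45
tcp_pos: [0.4569, -0.138, 0.1785]
tool_rot: [1.0, -0.001, -0.002, -0.001]
wrist_force: [-0.3, 0.4, -1.1]
width: -0.0002
grasp_force: 0.0
```

```bash
cat > lev.py <<'E'
from h import *
a=snapshot("scene");b=snapshot("side")
def blob(im,box,th):
    x0,y0,x1,y1=box;g=(im[y0:y1,x0:x1].max(2)<th).astype(np.uint8);n,l,st,c=cv2.connectedComponentsWithStats(g)
    i=1+st[1:,4].argmax();return int(st[i,4]),(c[i]+[x0,y0]).round(2),st[i,:4]+[x0,y0,0,0]
for nm,s,bx1 in(("scene",a,(165,236,187,262)),("side",b,(288,172,310,190))):
    print(nm,blob(np.array(s["pixels"]),bx1,75))
st=sensors.read_state();print(st["t"],st["tcp_pos"],st["wrist_force"])
E
python3 lev.py
```

```text
scene (197, array([177.25, 246.91]), array([168, 240,  19,  15]))
side (127, array([296.06, 184.4 ]), array([290, 179,  15,  11]))
38.55 [ 0.46060622 -0.13885775  0.18010932] [-0.5376191  -0.3114601   0.33676494]
```

Emit:
{"name": "servo_tool", "arguments": {"motion": [[[0, 0, 0, 0, 0], [0, 0, 0, 0, 0], [0, 0, 0, 0, 0], [0, 0, 0, 0, 0], [0, 0, 0, 0, 0], [0, 0, 0, 0, 0], [0, 0, 0, 0, 0], [0, 0, 0, 0, 0], [0, 0, 0, 0, 0], [0, 0, 0, 0, 0]]]}}

```text
t: 39.55
tcp_pos: [0.4613, -0.139, 0.1806]
tool_rot: [1.0, -0.0, 0.0, 0.0]
wrist_force: [-0.9, -0.2, -0.2]
width: 0.0001
grasp_force: 0.0
```

```bash
python3 lev.py
python3 - <<'E'
from h import *
s=snapshot("scene");print((np.array(s["pixels"])[236:260,174:182].max(2)).mean(1).round())
o=cv2.imread("pics/scene0.png");print(o[228:256,174:182].max(2).mean(1).round())
E
```

```text
scene (198, array([177.22, 246.97]), array([168, 240,  19,  15]))
side (127, array([296.06, 184.4 ]), array([290, 179,  15,  11]))
39.65 [ 0.46136349 -0.1390254   0.18056683] [ 0.02488478 -0.46620014 -0.40738434]
[185. 185. 184. 181. 145.  83.  59.  59.  59.  59.  59.  59.  59.  59.
  59.  60.  61.  99. 155. 184. 184. 184. 184. 184.]
[180. 181. 181. 181. 180. 105.  58.  58.  58.  58.  58.  58.  57.  57.
  58.  57.  56.  80. 176. 172. 167. 164. 165. 168. 171. 175. 176. 176.]
```

Emit:
{"name": "servo_tool", "arguments": {"motion": [[[35, 0, 0, 0, 0], [35, 0, 0, 0, 0], [29, -1, 20, 0, 0], [0, 0, 40, 0, 0], [0, 0, 35, 0, 0], [0, 0, 13.5, 0, 0], [0, 0, 0, 0, 0], [0, 0, 0, 0, 0], [0, 0, 0, 0, 0]]]}}

```text
t: 40.6
tcp_pos: [0.5618, -0.1386, 0.0744]
tool_rot: [1.0, -0.0, 0.002, 0.001]
wrist_force: [0.5, -0.9, 0.0]
width: -0.0001
grasp_force: 0.0
```

Emit:
{"name": "servo_tool", "arguments": {"motion": [[[0, 0, 2, 0, 0], [0, 0, 2, 0, 0], [0, 0, 0, 0, 0], [0, 0, 0, 0, 0]]]}}

```text
t: 41.0
tcp_pos: [0.5604, -0.1381, 0.0682]
tool_rot: [1.0, -0.0, 0.0, 0.0]
wrist_force: [-0.1, 0.3, 0.9]
width: 0.0003
grasp_force: 0.3
```

Emit:
{"name": "servo_tool", "arguments": {"motion": [[[0, 0, 1, 0, 0], [0, 0, 1, 0, 0], [0, 0, 0, 0, 0], [0, 0, 0, 0, 0]]]}}

```text
t: 41.4
tcp_pos: [0.5605, -0.1381, 0.0673]
tool_rot: [1.0, -0.0, -0.0, 0.0]
wrist_force: [-4.0, 0.4, 7.3]
width: -0.0
grasp_force: 3.7
```

Emit:
{"name": "servo_tool", "arguments": {"motion": [[[0, 0, 1, 0, 0], [0, 0, 1, 0, 0], [0, 0, 0, 0, 0], [0, 0, 0, 0, 0]]]}}

```text
t: 41.8
tcp_pos: [0.5606, -0.1381, 0.0658]
tool_rot: [1.0, -0.0, -0.0, 0.0]
wrist_force: [-5.6, 2.6, 10.4]
width: -0.0002
grasp_force: 4.9
```

Emit:
{"name": "servo_tool", "arguments": {"motion": [[[0, 0, 1, 0, 0], [0, 0, 1, 0, 0], [0, 0, 0, 0, 0], [0, 0, 0, 0, 0]]]}}

```text
t: 42.2
tcp_pos: [0.5606, -0.1381, 0.0642]
tool_rot: [1.0, 0.0, -0.0, 0.0]
wrist_force: [-5.8, 1.3, 11.8]
width: -0.0002
grasp_force: 6.0
```

Emit:
{"name": "servo_tool", "arguments": {"motion": [[[0, 0, -0.4, 0, 0], [0, 0, -0.4, 0, 0], [0, 0, -0.4, 0, 0], [0, 0, -0.4, 0, 0], [0, 0, -0.4, 0, 0], [0, 0, -0.4, 0, 0], [0, 0, -0.4, 0, 0], [0, 0, -0.4, 0, 0], [0, 0, -0.4, 0, 0], [0, 0, -0.4, 0, 0]]]}}

```text
t: 43.2
tcp_pos: [0.5604, -0.1381, 0.066]
tool_rot: [1.0, -0.0, 0.0, 0.0]
wrist_force: [-1.0, -1.0, 4.0]
width: -0.0001
grasp_force: 1.6
```

Emit:
{"name": "servo_tool", "arguments": {"motion": [[[0, 0, -0.4, 0, 0], [0, 0, -0.4, 0, 0], [0, 0, -0.4, 0, 0], [0, 0, -0.4, 0, 0], [0, 0, -0.4, 0, 0], [0, 0, -0.4, 0, 0]]]}}

```text
t: 43.8
tcp_pos: [0.5602, -0.1379, 0.0682]
tool_rot: [1.0, -0.0, -0.0, -0.0]
wrist_force: [0.3, 0.5, 0.1]
width: 0.0001
grasp_force: 0.0
```

Emit:
{"name": "servo_tool", "arguments": {"motion": [[[0, 0, -0.4, 0, 0], [0, 0, -0.4, 0, 0], [0, 0, -0.4, 0, 0], [0, 0, -0.4, 0, 0], [0, 0, -0.4, 0, 0], [0, 0, 0, 0, 0]]]}}

```text
t: 44.4
tcp_pos: [0.5604, -0.138, 0.0705]
tool_rot: [1.0, -0.0, 0.0, 0.0]
wrist_force: [0.5, 0.3, 0.2]
width: 0.0003
grasp_force: 0.0
```

Emit:
{"name": "servo_tool", "arguments": {"motion": [[[0, 0, 1.5, 0, 0], [0, 0, 1.2, 0, 0], [0, 0, 0, 0, 0], [0, 0, 0, 0, 0]]]}}

```text
t: 44.8
tcp_pos: [0.5605, -0.1381, 0.0681]
tool_rot: [1.0, -0.0, 0.0, 0.0]
wrist_force: [-1.9, 0.1, 3.2]
width: 0.0006
grasp_force: 1.9
```

Emit:
{"name": "servo_tool", "arguments": {"motion": [[[0, 0, 0.7, 0, 0], [0, 0, 0, 0, 0], [0, 0, 0, 0, 0]]]}}

```text
t: 45.1
tcp_pos: [0.5605, -0.1381, 0.0679]
tool_rot: [1.0, -0.0, 0.0, 0.0]
wrist_force: [-3.1, 1.2, 6.9]
width: 0.0
grasp_force: 3.4
```

Emit:
{"name": "servo_tool", "arguments": {"motion": [[[0, 0, -0.5, 0, 0], [0, 0, -0.5, 0, 0], [0, 0, -0.5, 0, 0], [0, 0, -1, 0, 0], [0, 0, -2, 0, 0], [0, 0, -10, 0, 0], [0, 0, -30, 0, 0], [0, 0, -40, 0, 0], [0, 0, -40, 0, 0], [0, -15, -40, 0, 0], [0, -40, 0, 0, 0], [0, -40, 0, 0, 0], [0, 0, 0, 0, 0], [0, 0, 0, 0, 0], [0, 0, 0, 0, 0], [0, 0, 0, 0, 0]]]}}

```text
t: 46.7
tcp_pos: [0.5604, -0.044, 0.2314]
tool_rot: [1.0, -0.001, -0.0, 0.0]
wrist_force: [0.8, -0.8, 0.2]
width: 0.0001
grasp_force: 0.0
```

```bash
python3 lev.py
python3 - <<'E'
from h import *
st=sensors.read_state();s=snapshot("wrist");im=np.array(s["pixels"]).copy();s=wristcam(s,st)
for X,c in(((.5603,-.043,.112),(0,255,0)),((.5914,.0011,.081),(255,0,0))):
    p=proj(s,X);print(p);cv2.circle(im,tuple(int(v) for v in p.round()),1,c,-1)
cv2.imwrite("pics/w3.png",im)
E
```

```text
scene (200, array([177.19, 247.08]), array([168, 240,  19,  15]))
side (127, array([296.06, 184.4 ]), array([290, 179,  15,  11]))
46.8 [ 0.56033423 -0.04396988  0.23135631] [0.17786687 1.2357847  1.18950152]
[276.93981129 209.20587253]
[230.23566194 168.36061176]
```

View pics/w3.png

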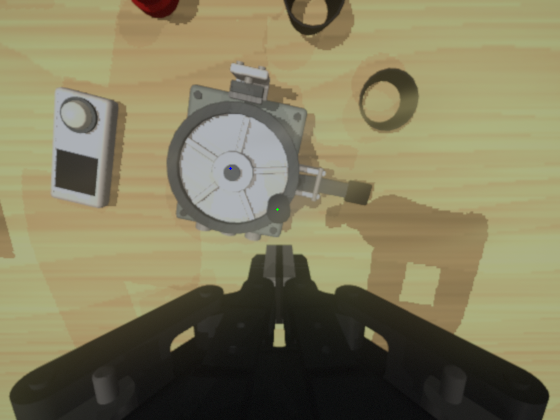

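The handle at (277,209) is exactly where I left it, the lever at (357,193) is down, and nothing else has moved.

```bash
python3 -c "
from workcell import arm
print(arm.job_done())"
```

```text
the job is handed in; nothing more can be done
None
```

I left the wheel at rest at the middle of its hardest drag (about 9 N at the handle), pressed the lock lever down, touched nothing else on the counter and handed the job in at about 47 s; each time I let go, the lever sprang back a little to about 49 mm, short of the 46 mm firm-grip height, so the pad should be pressing on the wheel but I did not test the grip.

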